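# Turn a gas cell to its code reader and clip it in

## Task

The gas cell lying in the V-rest has to be read: turn it about its long axis so that its raised code plate squarely faces the window of the reader head, and snap it fully down into both spring clips of the reader station, with the plate in front of the window. Leave the reader head at the angle it is set to, and the other things where they stand.

Things in the scene. Friction and masses are not known exactly. Their poses are not given: they have to be found in the camera images.
- cell: the gas cell: plain loose aluminium cylinder, 32 mm diameter, 200 mm long, about 0.3 kg. Origin at its middle, x along its axis to the end with the code plate, z out of the plate's face. Grip it near its middle (x from -28 to 28 mm). It starts in the V-rest, plate 75 degrees from straight up towards the rest's -y side. To face the reader it must roll 135 to 170 degrees about its axis
- plate (a point): centre of the outer face of the code plate: steel plate 30 x 14 mm with a dot code, standing 2 mm proud of the cell's side; at x = 80 mm, z = 18 mm in the cell's frame
- rest: the V-rest, fixed: base 132 x 66 x 10 mm, two posts 12 mm wide at x = -50 and 50 mm with V-notches open upwards; only the base lies below the cell between them. Origin under the middle of the base, x along the V, z up. A cell lying in it has its axis along x, 88 mm above the surface, and stays at the roll it is laid down with, so it can be put back part-turned and gripped anew
- station: the reader station, fixed: base 190 x 70 x 10 mm (x from -62 to 128 mm); two C-shaped sheet steel spring clips, 12 mm wide, open upwards, at x = -38 and 38 mm. Origin on the surface midway below the clips, x along the clips' axis to the reader's end, z up. At x = 111 to 136 mm stand the reader's arm, cheek and pivot knob, up to 12 mm above the clips' axis (the arm higher when raised)
- seat (a point): point of the station on the clips' axis midway between the clips, 88 mm above the surface: the middle of the cell when fully home. The clips' mouth is 43 mm wide at its top, 18 mm above the axis. A cell laid on the lips rests some 20 mm too high and takes about 15 to 20 N straight down to snap home onto its saddles; once in, it can still be rolled against friction
- reader (a joint): set angle of the reader head about the clips' axis: at 0 the head stands level with the axis on the station's +y side and looks along -y; positive raises it towards straight above (0.5 = 29 degrees up). Friction holds it; it must not be pushed. The head is a grey block, 42 mm along the station's x (59 to 101 mm), reaching from 36 to 98 mm off the clips' axis, 36 mm thick
- read_spot (a point): the point 18 mm off the clips' axis, in front of the middle of the reader's window (x = 80 mm along the station), where the centre of the plate's face should be. Its frame turns with the head: x as the station's x, y from the clips' axis out to the window
- objective: microscope objective, 28 mm diameter, 52 mm high, standing; bystander, origin under its middle
- vial_amber: amber glass vial with black cap, 27 mm diameter, 56 mm high, standing; bystander, origin under its middle
- amplifier: small black amplifier box, 35 x 76 x 22 mm, lying on the surface; bystander, origin under its middle

How it is judged:
By the outcome, as a careful person would: the job done as asked, in the order asked, and still so for the second after the job is handed in, with the robot touching nothing.
It also fails if it takes over 58 s, if anything falls off the work surface, if the arm or the gripper's body presses on something with over 40 N, if the wrist force passes 120 N, or if a joint passes its speed limit or range.

## Robot

A 7-joint arm with a two-finger parallel gripper is mounted at the origin on a cart in front of the work surface, level with it; the furniture and walls round the work are solid. World frame = base frame: x ahead of the robot, y to its left, z up, the work surface at z = 0. Lengths are in m, angles in rad, forces in N, time in s.
With the tool pointing down it reaches from about 0.425 to 0.825 m from the base axis. Payload 3.6 kg.
Tool frame: the origin (TCP) lies at the very end of the fingers, on their centre line; the grasp point (between the pads) lies 19 mm behind it; z points along the fingers, y is the line along which they close (so a half turn about z gives the same grasp; the last joint's range is limited). The gripper opens to 93 mm and grips with 3 to 60 N. Pads are 15 mm wide; open, the fingers measure 128 mm over their backs; the gripper's body (75 mm by 188 mm) begins 65 mm behind the grasp point.
Start: joints at [1.179, 0.615, -0.013, 1.423, 0.008, 1.103, -0.04], TCP at [0.233, -0.607, 0.219] pointing down, gripper open.
Joint ranges: [-3.12, 3.12], [-0.3, 2.06], [-1.34, 1.32], [0.26, 2.42], [-1.36, 4.5], [0.01, 1.98], [-2.84, 2.84]. Speed limits (rad/s): [2.79, 2.79, 3.14, 3.14, 3.14, 3.14, 3.14].

## Interface

Orientations are given as [roll, pitch, yaw] about the fixed x, y, z axes, in that order (R = Rz(yaw) Ry(pitch) Rx(roll)).
In Python, from plant import ctrl gives the robot as it stands.
- The arm moves only by the shell command python3 -m handwheel 'ROWS' [OPENING] [FORCE]. ROWS is JSON, one flat list of numbers, 6 for each row, row after row: the shift along the tool's x, y, z in units of 40 mm (1.0 is 40 mm), then the turn, a rotation vector about the tool's x, y, z in units of 8 degrees (1.0 is 8 degrees). A call has 1 to 20 rows; each row shifts and turns the commanded pose from where the row before left it, along the tool's axes as they then stand; what a row does not reach is not made up. A row lasts 1/10 s, in which the tool goes at most 50 mm and 8.59 degrees, less where a joint would pass 70% of its speed; a pose out of reach is approached as far as the arm can. A call is refused whole if a number of a shift passes 1 or a number of a turn 1, either way. A call with a gripper value outside its range is refused whole. OPENING is the opening in per cent of the stroke, from 0 (shut) to 100 (fully open), set as the call begins (- or left out, the last holds). The fingers move at their own pace and stop on an object; FORCE is the grip in N (left out, the last holds). Time passes only in rows, so rows that do not move let the fingers close. It gives the time, the measured TCP pose, the force, the opening and the grip force at its end, in the units of the state.
- ctrl.read_state(): the state, without advancing time (a new reading comes with each control period).
- ctrl.snapshot(name): name is "scene" or "top"; returns the picture (400x640x3 uint8, blue, green, red); there is no depth.
- ctrl.camera_model(name): a dict with "intrinsics" (3x3 intrinsics, pixels), "pose" (4x4, takes a point from camera to world coordinates). Camera axes: x right, y down, z forward; pixel columns grow to the right and rows downward; lengths in m; the calibration is good to about 2 mm. A picture is of the moment at which its call begins. camera_model takes no time and is no camera call.
- ctrl.close_job(): hands the job in; it is judged then, once.
The state is a dict: "time_s": time; "joint_pos": joint angles; "joint_velocities": joint speeds; "joint_efforts": joint torques, N m; "tool_pos": TCP position; "eef_rot": TCP orientation; "ft_force": force on the tool from outside, world axes, zero at the start; "moment": the same for the moment, N m; "width": finger opening in m; "gripper_force": force on a finger pad.
Only numpy, scipy, OpenCV 4.12 (cv2) and the standard library are available. Lean on these libraries where they do the work, as an engineer would, in place of code of your own. Each camera call takes 0.05 s, during which the arm holds its last target. There are 200 camera calls.

## Working session

There is one attempt and no reset: what is moved stays moved. The work goes in short steps, Python scripts to look and compute and a shell command to move; the robot and the scene stay as the last step left them, time stands still between calls to the robot, and variables do not carry over. Pictures are saved under pics/ and viewed, at most 10 in all, crops included, and the job is handed in when it is done.

```bash
mkdir -p pics; ls; python3 - <<'E'
from plant import ctrl
import cv2,numpy as np
for n in("scene","top"):
    cv2.imwrite(f"pics/{n}0.png",ctrl.snapshot(n)); m=ctrl.camera_model(n); print(n,np.round(m["intrinsics"],1).tolist(),np.round(m["pose"],4).tolist())
s=ctrl.read_state(); print(s)
E
```

```text
pics
scene [[389.7, 0.0, 311.8], [0.0, 389.7, 194.8], [0.0, 0.0, 1.0]] [[-0.7205, -0.4238, 0.5488, 0.0906], [-0.6934, 0.4516, -0.5615, 0.4411], [-0.0099, -0.7851, -0.6193, 0.6276], [0.0, 0.0, 0.0, 1.0]]
top [[511.2, 0.0, 313.6], [0.0, 511.2, 207.7], [0.0, 0.0, 1.0]] [[0.0224, -0.9961, 0.0852, 0.4812], [-0.9992, -0.0194, 0.0356, -0.0947], [-0.0338, -0.0859, -0.9957, 1.1582], [0.0, 0.0, 0.0, 1.0]]
{'time_s': 0.1, 'joint_pos': array([ 1.1785086 ,  0.61580724, -0.01261639,  1.42472787,  0.00811806,
        1.10338893, -0.04037531]), 'joint_velocities': array([-0.00171367, -0.00347322,  0.00034598, -0.00344691, -0.00056642,
        0.00061468, -0.00137954]), 'joint_efforts': array([ 7.48964685e-04, -4.60040188e+01,  2.09767479e-01, -1.66242921e+01,
       -6.12333231e-02,  1.69483497e-02,  1.00519251e-04]), 'tool_pos': array([ 0.23224892, -0.60633613,  0.2176105 ]), 'eef_rot': array([-3.13931218e+00,  4.37018120e-05,  3.65885926e-01]), 'ft_force': array([-0.42869616,  0.56974972, -1.04766576]), 'moment': array([0.00364354, 0.01017941, 0.05078907]), 'gripper_force': 0.0, 'width': 0.09287812257991654}
```

View pics/scene0.png

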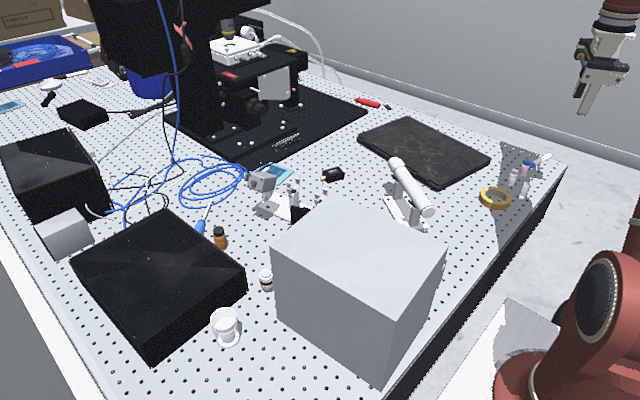

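View pics/top0.png

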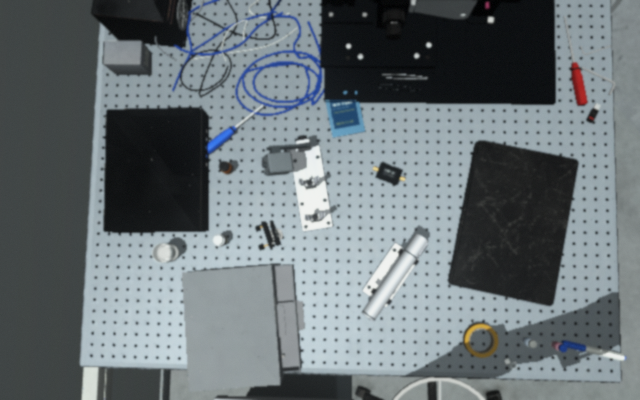

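The cell lies in the V-rest at top px about (395,275). The station is at (312,185), with its reader head at (285,160). I'll zoom in on both.

```bash
cat > h.py <<'E'
import numpy as np,cv2
from plant import ctrl
def ray(n,u,v):
    m=ctrl.camera_model(n);K,P=np.array(m["intrinsics"]),np.array(m["pose"])
    return P[:3,3],P[:3,:3]@np.linalg.inv(K)@[u,v,1]
def onz(n,u,v,z):
    o,d=ray(n,u,v); return o+d*(z-o[2])/d[2]
def proj(n,p):
    m=ctrl.camera_model(n);K,P=np.array(m["intrinsics"]),np.array(m["pose"])
    q=K@(P[:3,:3].T@(np.array(p)-P[:3,3])); return q[:2]/q[2]
E
python3 - <<'E'
import cv2,numpy as np
t=cv2.imread("pics/top0.png");s=cv2.imread("pics/scene0.png")
r=lambda im,x,y,w,h,k:cv2.resize(im[y:y+h,x:x+w],None,fx=k,fy=k,interpolation=cv2.INTER_CUBIC)
a=np.hstack([r(t,255,130,100,75+25,4)[:300*4//4],r(t,350,225,100,100,4)[:300*4//4]])
b=np.hstack([r(s,235,155,100,75,4),r(s,365,150,100,75,4)])
cv2.imwrite("pics/crop1.png",np.vstack([r(t,255,130,100,100,4)[:, :].copy() if 0 else a,b])[:600])
E
python3 -c "
import cv2;print(cv2.imread('pics/crop1.png').shape)"
```

```text
(600, 800, 3)
```

View pics/crop1.png

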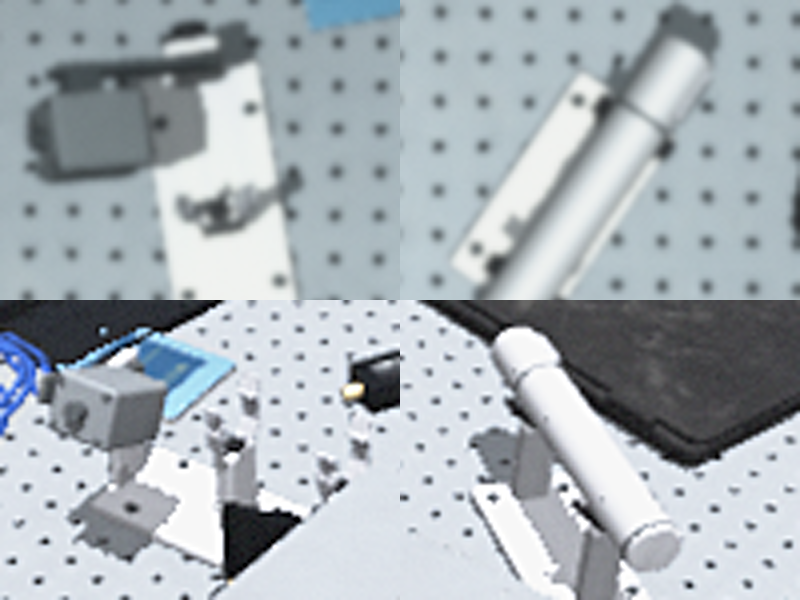

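The plate isn't visible yet. The crop shows plain cylinder on the scene-camera side, so the plate is probably at the far end on the right. I'll zoom further on the head and the cell end, and measure the cell and the station base.

```bash
python3 - <<'E'
from h import *
t=cv2.imread("pics/top0.png");s=cv2.imread("pics/scene0.png")
r=lambda im,x,y:cv2.resize(im[y:y+37,x:x+50],None,fx=8,fy=8,interpolation=cv2.INTER_CUBIC)
cv2.imwrite("pics/crop2.png",np.vstack([np.hstack([r(t,258,140),r(t,390,228)]),np.hstack([r(s,240,160),r(s,380,150)])]))
# station base: white in top
hsv=cv2.cvtColor(t,cv2.COLOR_BGR2HSV)
w=((hsv[...,2]>205)&(hsv[...,1]<25)).astype(np.uint8)*255
w=cv2.morphologyEx(w,cv2.MORPH_CLOSE,np.ones((5,5)))
for (x0,y0,x1,y1) in((285,125,340,240),(355,225,440,325)):
    m=np.zeros_like(w);m[y0:y1,x0:x1]=w[y0:y1,x0:x1]
    cs=cv2.findContours(m,cv2.RETR_EXTERNAL,cv2.CHAIN_APPROX_NONE)[0]
    for c in sorted(cs,key=cv2.contourArea)[-2:]:
        R=cv2.minAreaRect(c);print(cv2.contourArea(c),R,cv2.boxPoints(R).round(1).tolist())
        b=cv2.boxPoints(R); print([onz("top",*p,0.01)[:2].round(4).tolist() for p in b])
E
```

```text
8.5 ((302.0270080566406, 141.16217041015625), (1.64398992061615, 10.192737579345703), 80.53767395019531) [[296.8999938964844, 141.1999969482422], [306.8999938964844, 139.5], [307.20001220703125, 141.10000610351562], [297.1000061035156, 142.8000030517578]]
[[0.731, -0.0119], [0.7352, -0.0348], [0.7315, -0.0355], [0.7273, -0.0126]]
1538.0 ((310.4053955078125, 190.4324493408203), (85.48748016357422, 31.235811233520508), 80.53767395019531) [[288.0, 150.8000030517578], [318.79998779296875, 145.6999969482422], [332.79998779296875, 230.0], [302.0, 235.1999969482422]]
[[0.7084, 0.0079], [0.7213, -0.0622], [0.5299, -0.0979], [0.5169, -0.0289]]
518.5 ((377.7698974609375, 267.5486755371094), (23.141733169555664, 60.770572662353516), 41.18592834472656) [[349.1000061035156, 282.79998779296875], [389.1000061035156, 237.10000610351562], [406.5, 252.3000030517578], [366.5, 298.0]]
[[0.4134, -0.1361], [0.5168, -0.2236], [0.4838, -0.2626], [0.3809, -0.1752]]
921.0 ((397.988037109375, 277.18402099609375), (14.609721183776855, 94.04612731933594), 34.69515609741211) [[365.20001220703125, 311.70001220703125], [418.70001220703125, 234.39999389648438], [430.79998779296875, 242.6999969482422], [377.20001220703125, 320.0]]
[[0.351, -0.1728], [0.5242, -0.2895], [0.5063, -0.3161], [0.3336, -0.1994]]
```

View pics/crop2.png

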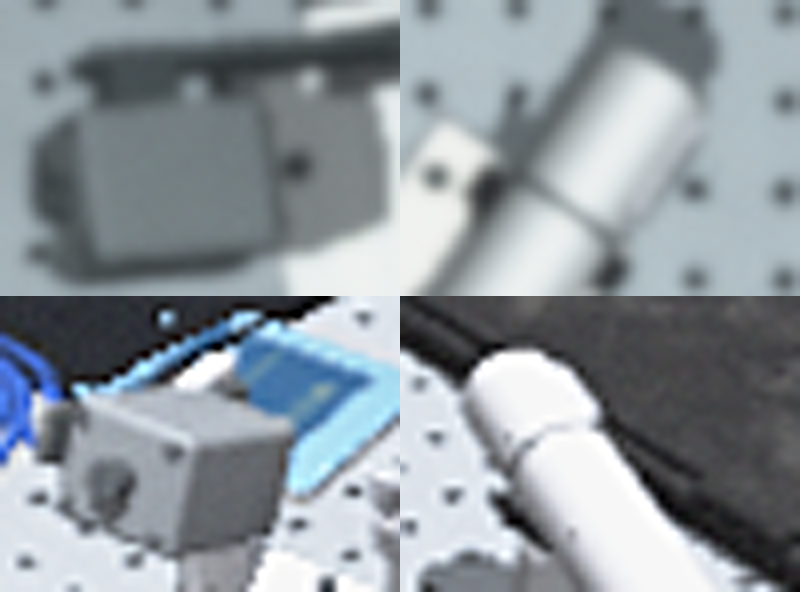

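Top crop: the plate's bulge shows on the right flank of the cell's far end, around top px (473,245). So cell x points up-right, away from the robot. Scene crop: the corners of the head's -x face are at about (264.4,178), (276.9,176.8), (275,188) and (263.1,192). I'll compute the poses from these.

```bash
python3 - <<'E'
from h import *
b=[[365.2,311.7],[418.7,234.4],[430.8,242.7],[377.2,320.0]]
P=np.array([onz("top",*p,.088)[:2] for p in b]);a=(P[0]+P[3])/2;c=(P[1]+P[2])/2
d=c-a;print("cell mid",(a+c)/2,"len",np.linalg.norm(d),"w",np.linalg.norm(P[0]-P[3]),"yaw",np.degrees(np.arctan2(d[1],d[0])))
y=np.radians(10.57);ex=np.array([np.cos(y),np.sin(y),0]);ey=np.array([-ex[1],ex[0],0]);o=np.array([.5858,-.0517,0])
Q=[]
for u,v in[(264.4,178),(276.9,176.75),(275,188),(263.1,192)]:
    O,D=ray("scene",u,v);k=(.059-ex@(O-o))/(ex@D);p=O+k*D-o;Q.append([ey@p,p[2]-.088])
Q=np.array(Q)*1000;print(Q.round(1))
for i,j in((0,1),(3,2),(3,0),(2,1)):
    e=Q[i]-Q[j];print(np.linalg.norm(e),np.degrees(np.arctan2(e[1],e[0])))
# top face inner/outer edges, station coords at z~.12
for u,v in((258+270/8,140+100/8),(258+275/8,140+250/8),(258+80/8,140+105/8),(258+95/8,140+262/8)):
    p=onz("top",u,v,.13)-o;print("top",(ex@p*1000).round(1),(ey@p*1000).round(1))
print("axis pts in top:",[proj("top",o+ex*x+[0,0,.088]).round(1) for x in(-.038,0,.038)])
E
```

```text
cell mid [ 0.43232742 -0.23425411] len 0.1944222101026839 w 0.029618606859026432 yaw -34.01801783049984
[[74.  58.2]
 [32.9 36.6]
 [42.6 11.5]
 [82.8 26.4]]
46.47995317870499 27.69899472756124
42.89244602011376 20.420743116094936
32.94489334152098 -74.59735443777346
26.932200501362914 -68.87443573579068
top 101.4 22.8
top 63.0 27.6
top 108.3 71.0
top 67.6 73.4
axis pts in top: [array([314.4, 219.2]), array([311.5, 201.4]), array([308.6, 183.8])]
```

```bash
python3 -m handwheel '[0.8,-0.69,0,0,0,0, 0.8,-0.69,0,0,0,0, 0.8,-0.69,0,0,0,0, 0.8,-0.69,0,0,0,0, 0.8,-0.69,0,0,0,0, 0.8,-0.69,0,0,0,0, 0.8,-0.69,0,0,0,0, 0.8,-0.69,0,0,0,0, 0.8,-0.69,0,0,0,0, 0.8,-0.69,0,0,0,0, 0,0,0,0,0,0.98, 0,0,0,0,0,0.98, 0,0,0,0,0,0.98, 0,0,0,0,0,0.98, 0,0,0,0,0,0.98, 0,0,0,0,0,0.98, 0,0,0,0,0,0.98, 0,0,0,0,0,0]' 100 40
python3 - <<'E'
from h import *
s=ctrl.read_state();print(s["tool_pos"],s["eef_rot"],s["joint_pos"].round(2))
E
```

```text
time_s: 1.9
tool_pos: [0.4323, -0.2345, 0.2183]
eef_rot: [3.141, 0.001, -0.592]
ft_force: [0.2, -1.1, -0.4]
width: 0.0931
gripper_force: 0.0
[ 0.43232388 -0.23448444  0.2183235 ] [ 3.14122606e+00  9.52617723e-04 -5.91678187e-01] [ 0.33  0.37  0.17  1.87 -0.08  0.9  -1.63]
```

```bash
python3 -m handwheel '[0,0,0.93,0,0,0, 0,0,0.93,0,0,0, 0,0,0.93,0,0,0, 0,0,0.93,0,0,0, 0,0,0,0,0,0, 0,-0.066,-0.005,1,0,0, 0,-0.066,-0.005,1,0,0, 0,-0.066,-0.005,1,0,0, 0,-0.066,-0.005,1,0,0, 0,0,0,0,0,0]'
python3 - <<'E'
from h import *
s=ctrl.read_state();print(s["tool_pos"],s["eef_rot"],s["joint_pos"].round(2))
a,b=ctrl.snapshot("top"),ctrl.snapshot("scene")
cv2.imwrite("pics/c3.png",np.hstack([cv2.resize(a[200:340,330:470],(400,400)),cv2.resize(b[100:260,340:500],(400,400))]))
E
```

```text
time_s: 2.9
tool_pos: [0.4346, -0.235, 0.0716]
eef_rot: [-2.585, -0.0, -0.607]
ft_force: [0.2, -0.8, -0.6]
width: 0.093
gripper_force: 0.0
[ 0.43462543 -0.23499038  0.07155821] [-2.58474576e+00 -8.98906786e-05 -6.07453965e-01] [ 1.08  0.73 -0.45  2.02 -0.49  0.58 -1.02]
```

View pics/c3.png

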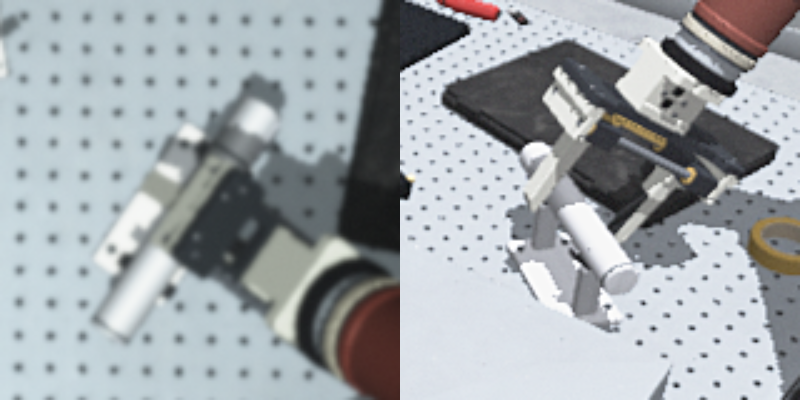

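```bash
cat >> h.py <<'E'
from scipy.spatial.transform import Rotation as Ro
def gap(target):  # tool-axis shift (units of 40mm) taking grasp point to target; and rpy deg
    s=ctrl.read_state();R=Ro.from_euler("xyz",s["eef_rot"]).as_matrix()
    g=s["tool_pos"]-.019*R[:,2]
    print("grasp",g.round(4),"shift units",(R.T@(np.array(target)-g)/.04).round(3),"rpy",np.degrees(s["eef_rot"]).round(1),"x yaw",np.degrees(np.arctan2(R[1,0],R[0,0])).round(1),"F",s["ft_force"].round(1),"q",s["joint_pos"].round(2),"w",round(s["width"],4),round(s["gripper_force"],1),s["time_s"])
    return R
E
python3 -m handwheel '[0,0,0,0,0,0, 0,0,0,0,0,0, 0,0,0,0,0,0]'
python3 -c "
from h import *
gap([.4323,-.2343,.088])"
```

```text
time_s: 3.3
tool_pos: [0.4394, -0.2246, 0.0736]
eef_rot: [-2.584, -0.002, -0.587]
ft_force: [0.2, -0.0, -0.1]
width: 0.0929
gripper_force: 0.0
grasp [ 0.4338 -0.2329  0.0897] shift units [-0.012  0.064  0.011] rpy [-1.481e+02 -1.000e-01 -3.360e+01] x yaw -33.6 F [ 0.2 -0.  -0.1] q [ 1.06  0.72 -0.45  2.02 -0.49  0.58 -1.02] w 0.0929 0.0 3.3
```

```bash
python3 -m handwheel '[0,0.06,0,0,0,0, 0,0,0,0,0,0, 0,0,0,0,0,0]' 60
python3 -m handwheel '[0,0,0,0,0,0, 0,0,0,0,0,0, 0,0,0,0,0,0, 0,0,0,0,0,0, 0,0,0,0,0,0, 0,0,0,0,0,0, 0,0,0,0,0,0, 0,0,0,0,0,0, 0,-0.08,-0.127,0,0,0, 0,0,0,0,0,0]' 0 40
python3 -c "
from h import *
gap([.4323,-.2343,.094])"
```

```text
time_s: 3.6
tool_pos: [0.4371, -0.2279, 0.0715]
eef_rot: [-2.583, 0.0, -0.591]
ft_force: [-0.2, -0.1, 0.0]
width: 0.0734
gripper_force: 0.0
time_s: 4.6
tool_pos: [0.4375, -0.2269, 0.0784]
eef_rot: [-2.581, 0.0, -0.59]
ft_force: [1.4, 3.0, 3.4]
width: 0.0312
gripper_force: 40.0
grasp [ 0.4319 -0.2353  0.0945] shift units [-0.005 -0.017  0.025] rpy [-147.9    0.   -33.8] x yaw -33.8 F [1.4 3.  3.4] q [ 1.07  0.72 -0.45  2.02 -0.49  0.59 -1.02] w 0.0312 40.0 4.6
```

```bash
python3 -m handwheel '[0,0.033,-0.001,-0.5,0,0, 0,0.033,-0.001,-0.5,0,0, 0,0.033,-0.001,-0.5,0,0, 0,0.033,-0.001,-0.5,0,0, 0,0.033,-0.001,-0.5,0,0, 0,0.033,-0.001,-0.5,0,0, 0,0.033,-0.001,-0.5,0,0, 0,0.033,-0.001,-0.5,0,0, 0,0.033,-0.001,-0.5,0,0, 0,0.033,-0.001,-0.5,0,0, 0,0.033,-0.001,-0.5,0,0, 0,0.033,-0.001,-0.5,0,0, 0,0.033,-0.001,-0.5,0,0, 0,0.033,-0.001,-0.5,0,0, 0,0.033,-0.001,-0.5,0,0, 0,0.033,-0.001,-0.5,0,0, 0,0,0,0,0,0, 0,0,0,0,0,0, 0,0,0,0,0,0]'
python3 -c "
from h import *
gap([.4323,-.2343,.088])
a,b=ctrl.snapshot('top'),ctrl.snapshot('scene')
cv2.imwrite('pics/c4.png',np.hstack([cv2.resize(a[200:340,330:470],(400,400)),cv2.resize(b[100:260,340:500],(400,400))]))"
```

```text
time_s: 6.5
tool_pos: [0.431, -0.239, 0.075]
eef_rot: [2.594, -0.002, -0.585]
ft_force: [4.0, 12.5, 0.7]
width: 0.0313
gripper_force: 40.0
grasp [ 0.4364 -0.2307  0.0912] shift units [-0.037  0.07   0.137] rpy [ 1.486e+02 -1.000e-01 -3.350e+01] x yaw -33.5 F [ 4.  12.5  0.7] q [-0.21  0.78  0.58  1.96  0.19  0.68 -2.06] w 0.0313 40.0 6.5
```

View pics/c4.png

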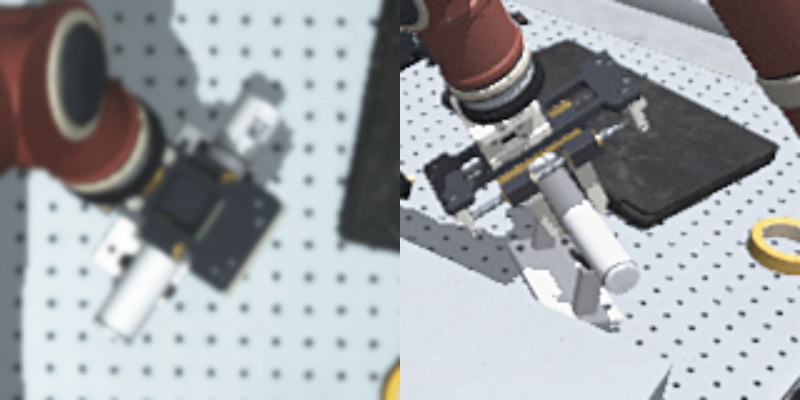

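Top crop: the plate is now visible near the top at about crop (258,125), so the roll of -63° took. I'll lower, release and ratchet back.

```bash
python3 -m handwheel '[-0.03,0.035,0.065,0,0,0, 0,0.035,0.065,0,0,0, 0,0,0,0,0,0, 0,0,0,0,0,0]'
python3 -m handwheel '[0,0,0,0,0,0, 0,0,0,0,0,0, 0,0,0,0,0,0, 0,0,0,0,0,0, 0,-0.059,-0.004,0.9,0,0, 0,-0.059,-0.004,0.9,0,0, 0,-0.059,-0.004,0.9,0,0, 0,-0.059,-0.004,0.9,0,0, 0,-0.059,-0.004,0.9,0,0, 0,-0.059,-0.004,0.9,0,0, 0,-0.059,-0.004,0.9,0,0, 0,-0.059,-0.004,0.9,0,0, 0,-0.059,-0.004,0.9,0,0, 0,0,0,0,0,0, 0,0,0,0,0,0, 0,0,0,0,0,0, 0,0,0,0,0,0]' 80
python3 -c "
from h import *
gap([.4323,-.2343,.088])"
```

```text
time_s: 7.0
tool_pos: [0.4312, -0.2394, 0.0746]
eef_rot: [2.6, -0.005, -0.581]
ft_force: [7.5, 29.7, 25.6]
width: 0.031
gripper_force: 40.0
time_s: 8.7
tool_pos: [0.4345, -0.2292, 0.0755]
eef_rot: [-2.57, -0.001, -0.586]
ft_force: [-0.2, 0.2, 0.7]
width: 0.0744
gripper_force: 0.0
grasp [ 0.4288 -0.2378  0.0915] shift units [ 0.025 -0.055  0.139] rpy [-1.473e+02 -1.000e-01 -3.360e+01] x yaw -33.6 F [-0.2  0.2  0.7] q [ 1.1   0.73 -0.47  2.02 -0.48  0.59 -1.02] w 0.0744 0.0 8.7
```

```bash
python3 - <<'E'
from h import *
a=ctrl.snapshot('top');g=cv2.cvtColor(a,cv2.COLOR_BGR2GRAY).astype(float)
g0=cv2.cvtColor(cv2.imread("pics/top0.png"),cv2.COLOR_BGR2GRAY).astype(float)
# profiles across the axis near the near end, before/after
y=np.radians(-33.8);ex=np.array([np.cos(y),np.sin(y),0]);ey=np.array([-ex[1],ex[0],0])
c=np.array([.4323,-.2343,.088])
from scipy.ndimage import map_coordinates as mc
for x in(-.09,-.08,-.07,-.065):
  for n,im in(("0",g0),("now",g)):
    q=np.array([proj("top",c+ex*x+ey*t/1000) for t in np.arange(-28,29,4)])
    print(x,n,mc(im,[q[:,1],q[:,0]],order=1).round().astype(int).tolist())
for n,im in(("0",g0),("now",g)):
    q=np.array([proj("top",c+ex*t/1000) for t in np.arange(-112,-84,4)]);print("end",n,mc(im,[q[:,1],q[:,0]],order=1).round().astype(int).tolist())
cv2.imwrite("pics/now.png",a)
E
```

```text
-0.09 0 [192, 183, 128, 148, 183, 166, 195, 224, 238, 236, 216, 183, 150, 179, 197]
-0.09 now [202, 193, 137, 157, 189, 169, 204, 229, 237, 235, 227, 197, 156, 187, 206]
-0.08 0 [193, 192, 193, 191, 181, 163, 195, 225, 238, 236, 216, 181, 146, 175, 196]
-0.08 now [205, 204, 203, 202, 191, 171, 203, 230, 238, 236, 226, 196, 156, 186, 207]
-0.07 0 [193, 192, 192, 193, 183, 165, 196, 225, 238, 236, 216, 180, 133, 109, 166]
-0.07 now [203, 202, 203, 203, 193, 173, 205, 230, 238, 236, 226, 195, 145, 120, 176]
-0.065 0 [192, 193, 193, 193, 201, 175, 197, 224, 238, 235, 216, 181, 134, 129, 201]
-0.065 now [202, 202, 203, 204, 211, 184, 205, 230, 238, 237, 226, 195, 145, 134, 211]
end 0 [195, 190, 180, 167, 205, 224, 224]
end now [206, 199, 174, 173, 196, 228, 229]
```

```bash
python3 -c "
from h import *
gap([.4345,-.2310,.0895])"
```

```text
grasp [ 0.4288 -0.2379  0.0915] shift units [ 0.023 -0.162  0.163] rpy [-1.473e+02 -1.000e-01 -3.360e+01] x yaw -33.6 F [0.6 1.2 0.9] q [ 1.1   0.73 -0.47  2.02 -0.48  0.59 -1.02] w 0.0747 0.0 8.75
```

```bash
python3 -m handwheel '[0.02,-0.16,0.16,0,0,0, 0,0,0,0,0,0, 0,0,0,0,0,0]'
python3 -m handwheel '[0,0,0,0,0,0, 0,0,0,0,0,0, 0,0,0,0,0,0, 0,0,0,0,0,0, 0,0,0,0,0,0, 0,0,0,0,0,0]' 0 40
python3 -c "
from h import *
gap([.4345,-.2310,.0895])"
python3 -m handwheel '[0,-0.107,-0.17,0,0,0, 0,0,0,0,0,0, 0,0,0,0,0,0]'
```

```text
time_s: 9.05
tool_pos: [0.4393, -0.2237, 0.073]
eef_rot: [-2.569, -0.0, -0.59]
ft_force: [0.7, -0.4, -0.2]
width: 0.0745
gripper_force: 0.0
time_s: 9.65
tool_pos: [0.4399, -0.2231, 0.074]
eef_rot: [-2.565, 0.0, -0.591]
ft_force: [-1.1, -0.5, 2.9]
width: 0.0316
gripper_force: 39.2
grasp [ 0.4342 -0.2317  0.0899] shift units [-0.003 -0.01   0.019] rpy [-147.     0.   -33.9] x yaw -33.9 F [-1.1 -0.5  2.9] q [ 1.09  0.74 -0.48  2.02 -0.49  0.57 -1.03] w 0.0316 39.2 9.65
time_s: 9.95
tool_pos: [0.4383, -0.2254, 0.0805]
eef_rot: [-2.571, -0.0, -0.593]
ft_force: [-0.3, 0.5, -3.8]
width: 0.0311
gripper_force: 40.0
```

```bash
python3 -m handwheel '[0,0.033,-0.001,-0.5,0,0, 0,0.033,-0.001,-0.5,0,0, 0,0.033,-0.001,-0.5,0,0, 0,0.033,-0.001,-0.5,0,0, 0,0.033,-0.001,-0.5,0,0, 0,0.033,-0.001,-0.5,0,0, 0,0.033,-0.001,-0.5,0,0, 0,0.033,-0.001,-0.5,0,0, 0,0.033,-0.001,-0.5,0,0, 0,0.033,-0.001,-0.5,0,0, 0,0.033,-0.001,-0.5,0,0, 0,0.033,-0.001,-0.5,0,0, 0,0.033,-0.001,-0.5,0,0, 0,0.033,-0.001,-0.5,0,0, 0,0.033,-0.001,-0.5,0,0, 0,0.033,-0.001,-0.5,0,0, 0,0,0,0,0,0, 0,0,0,0,0,0, 0,0,0,0,0,0]'
python3 -c "
from h import *
gap([.4345,-.2310,.0905])"
```

```text
time_s: 11.85
tool_pos: [0.427, -0.242, 0.0807]
eef_rot: [2.598, -0.0, -0.594]
ft_force: [0.0, -0.5, -3.6]
width: 0.0311
gripper_force: 40.0
grasp [ 0.4325 -0.2338  0.097 ] shift units [ 0.002 -0.158  0.094] rpy [148.9  -0.  -34. ] x yaw -34.0 F [ 0.  -0.5 -3.6] q [-0.19  0.76  0.55  1.96  0.22  0.7  -2.08] w 0.0311 40.0 11.85
```

```bash
python3 -m handwheel '[0,-0.08,0.045,0,0,0, 0,-0.08,0.045,0,0,0, 0,0,0,0,0,0, 0,0,0,0,0,0]'
python3 -m handwheel '[0,0,0,0,0,0, 0,0,0,0,0,0, 0,0,0,0,0,0, 0,0,0,0,0,0, 0,-0.063,-0.005,0.97,0,0, 0,-0.063,-0.005,0.97,0,0, 0,-0.063,-0.005,0.97,0,0, 0,-0.063,-0.005,0.97,0,0, 0,0,0,0,0,0, 0,0,0,0,0,0, 0,0,0,0,0,0]' 80
python3 -c "
from h import *
gap([.4345,-.2310,.0895])
a,b=ctrl.snapshot('top'),ctrl.snapshot('scene')
cv2.imwrite('pics/top5.png',a);cv2.imwrite('pics/scene5.png',b)
r=lambda im,x,y,w,h:cv2.resize(im[y:y+h,x:x+w],(400,400),interpolation=cv2.INTER_CUBIC)
cv2.imwrite('pics/c5.png',np.hstack([r(a,385,220,60,60),r(b,370,140,50,50)]))"
```

```text
time_s: 12.25
tool_pos: [0.4302, -0.2387, 0.0744]
eef_rot: [2.598, -0.001, -0.592]
ft_force: [0.6, 0.9, 0.7]
width: 0.0312
gripper_force: 40.0
time_s: 13.35
tool_pos: [0.4358, -0.2288, 0.0712]
eef_rot: [3.138, 0.001, -0.589]
ft_force: [-0.3, -0.5, 0.7]
width: 0.0744
gripper_force: 0.0
grasp [ 0.4358 -0.2288  0.0902] shift units [0.004 0.064 0.019] rpy [179.8   0.  -33.7] x yaw -33.7 F [-0.3 -0.5  0.7] q [ 0.38  0.59  0.09  2.03 -0.09  0.52 -1.63] w 0.0744 0.0 13.35
```

View pics/c5.png

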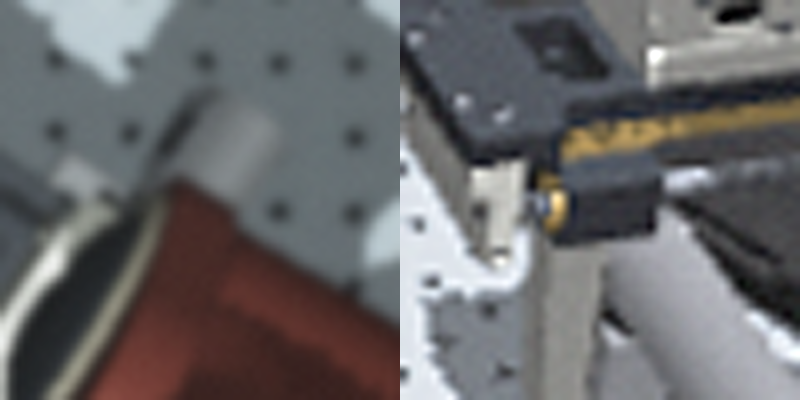

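Top crop: the plate is a dark strip along the cell's left edge at about (175,140), which fits -52°. The scene view of it is blocked. I'll regrip at +12° of tilt, lift, and turn to vertical.

```bash
python3 -m handwheel '[0,0.064,0.02,0,0,0, 0,-0.048,-0.003,0.73,0,0, 0,-0.048,-0.003,0.73,0,0, 0,0,0,0,0,0, 0,0,0,0,0,0]'
python3 -m handwheel '[0,0,0,0,0,0, 0,0,0,0,0,0, 0,0,0,0,0,0, 0,0,0,0,0,0, 0,0,0,0,0,0, 0,0,0,0,0,0]' 0 50
python3 -c "
from h import *
gap([.4345,-.2310,.0905])"
python3 -m handwheel '[0,0,-0.5,0,0,0, 0,0,-1,0,0,0, 0,0,-1,0,0,0, 0,0.048,-0.003,-0.73,0,0, 0,0.048,-0.003,-0.73,0,0, 0,0,0,0,0,0, 0,0,0,0,0,0]'
python3 -c "
from h import *
gap([.4345,-.2310,.0905])"
python3 - <<'E'
from h import *
for n in('top','scene'):
    a=ctrl.snapshot(n);cv2.imwrite(f'pics/{n}6.png',a)
s=cv2.imread('pics/scene6.png')
r=lambda im,x,y,w,h:cv2.resize(im[y:y+h,x:x+w],(400,400),interpolation=cv2.INTER_CUBIC)
o=np.array([.4345,-.231,.19]);y=np.radians(-34);
u,v=proj('scene',o+.08*np.array([np.cos(y),np.sin(y),0])).astype(int);print(u,v)
cv2.imwrite('pics/c6.png',np.hstack([r(s,245,160,50,50),r(s,u-25,v-25,50,50)]))
E
```

```text
time_s: 13.95
tool_pos: [0.4356, -0.2291, 0.0708]
eef_rot: [-2.942, 0.001, -0.592]
ft_force: [-0.4, 0.1, 0.5]
width: 0.0744
gripper_force: 0.0
time_s: 14.55
tool_pos: [0.4367, -0.2278, 0.0715]
eef_rot: [-2.938, 0.0, -0.591]
ft_force: [0.5, 1.4, -1.8]
width: 0.0313
gripper_force: 42.1
grasp [ 0.4346 -0.231   0.0901] shift units [-0.002 -0.001 -0.01 ] rpy [-168.4    0.   -33.9] x yaw -33.9 F [ 0.5  1.4 -1.8] q [ 0.67  0.6  -0.15  2.04 -0.24  0.51 -1.4 ] w 0.0313 42.1 14.55
time_s: 15.25
tool_pos: [0.422, -0.2481, 0.1681]
eef_rot: [3.14, 0.002, -0.59]
ft_force: [-0.4, -0.3, -2.8]
width: 0.0308
gripper_force: 50.0
grasp [ 0.422  -0.2481  0.1871] shift units [ 0.027 -0.534  2.413] rpy [ 1.799e+02  1.000e-01 -3.380e+01] x yaw -33.8 F [-0.4 -0.3 -2.8] q [ 0.48  0.43  0.01  1.94 -0.01  0.77 -1.67] w 0.0308 50.0 15.25
401 128
```

View pics/c6.png

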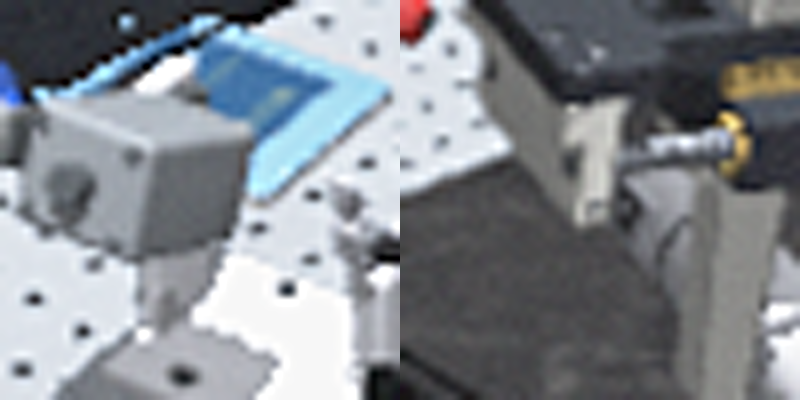

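Scene crop: the corners of the head's -x face are at top-outer (158,152), top-inner (252,135), bottom-inner (240,235) and bottom-outer (140,258). The plate is hidden behind the finger. I'll triangulate the head's top edge across both views.

```bash
python3 - <<'E'
from h import *
def tri(a,b):
    o1,d1=ray("top",*a);o2,d2=ray("scene",*b)
    A=np.array([d1,-d2]).T;k=np.linalg.lstsq(A,o2-o1,rcond=None)[0]
    p,q=o1+k[0]*d1,o2+k[1]*d2;return (p+q)/2,np.linalg.norm(p-q)
y=np.radians(10.57);ex=np.array([np.cos(y),np.sin(y),0]);ey=np.array([-ex[1],ex[0],0]);o=np.array([.5858,-.0517,.088])
L=[]
for n,a,b in(("inner",(292.4,171.25),(276.5,176.9)),("outer",(269.9,172.75),(264.75,179)),("outfar",(268,153.1),(249,173.6)),("infar",(291.75,152.5),(264,171.6))):
    p,e=tri(a,b);d=p-o;v=np.array([ex@d,ey@d,d[2]])*1000;L.append(v);print(n,v.round(1),"gap mm",round(e*1000,1),"-> alpha if offset h:",)
for i,j in((0,1),(3,2)):
    e=L[j]-L[i];print("edge len",np.hypot(e[1],e[2]),"angle",np.degrees(np.arctan2(e[2],e[1])))
m=[(L[0]+L[3])/2,(L[1]+L[2])/2]
# top face is 18 mm above head centre line: angle s.t. -y sin+z cos=18
for v in m:
    t=np.radians(np.linspace(0,50,501));f=-v[1]*np.sin(t)+v[2]*np.cos(t)-18;i=np.argmin(abs(f));print("theta from offset",np.degrees(t[i]),"radius",v[1]*np.cos(t[i])+v[2]*np.sin(t[i]))
for x0 in(.056,.059,.062,.065):
    Q=[]
    for u,v in[(264.75,179),(276.5,176.9),(275,189.4),(262.5,192.25)]:
        O,D=ray("scene",u,v);k=(x0-ex@(O-o))/(ex@D);p=O+k*D-o;Q.append([ey@p*1000,p[2]*1000])
    Q=np.array(Q);a=lambda e:np.degrees(np.arctan2(e[1],e[0]))
    i,u=(Q[1]+Q[2])/2,(Q[0]+Q[3])/2
    print(x0,"top",a(Q[0]-Q[1]).round(1),"bot",a(Q[3]-Q[2]).round(1),"mid",a(u-i).round(1),"centre",a((i+u)/2).round(1),np.hypot(*i).round(1),np.hypot(*u).round(1),"sides",a(Q[0]-Q[3])-90,a(Q[1]-Q[2])-90)
E
```

```text
inner [64.6 28.  31.1] gap mm 0.5 -> alpha if offset h:
outer [63.9 71.1 52.3] gap mm 4.5 -> alpha if offset h:
outfar [106.5  70.1  49.3] gap mm 0.6 -> alpha if offset h:
infar [104.2  23.4  28. ] gap mm 0.1 -> alpha if offset h:
edge len 48.060025244745056 angle 26.15976490597293
edge len 51.370152244241254 angle 24.509760616020255
theta from offset 21.6 radius 34.7565758030112
theta from offset 23.8 radius 85.11494644964309
0.056 top 24.9 bot 24.8 mid 24.8 centre 29.4 49.4 93.4 sides 22.217621256748814 16.580899338651378
0.059 top 24.9 bot 24.8 mid 24.8 centre 28.3 44.6 89.0 sides 22.21762125674904 16.580899338651406
0.062 top 24.9 bot 24.8 mid 24.8 centre 27.1 39.9 84.6 sides 22.217621256748814 16.58089933865142
0.065 top 24.9 bot 24.8 mid 24.8 centre 25.7 35.2 80.2 sides 22.217621256748842 16.580899338651392
```

Head angle is about 25°, and the station origin shifts to about (.589,-.051). The plate is now at about -64° against a target of -65°. Next is the move above the station.

```bash
python3 -m handwheel '[0,0,-0.14,0,0,-0.925, 0,0,-0.14,0,0,-0.925, 0,0,-0.14,0,0,-0.925, 0,0,-0.14,0,0,-0.925, 0,0,-0.14,0,0,-0.925, 0,0,-0.14,0,0,-0.925, 0.82,0.154,0,0,0,0, 0.82,0.154,0,0,0,0, 0.82,0.154,0,0,0,0, 0.82,0.154,0,0,0,0, 0.82,0.154,0,0,0,0, 0.151,-0.806,0,0,0,0, 0.151,-0.806,0,0,0,0, 0.151,-0.806,0,0,0,0, 0.151,-0.806,0,0,0,0, 0.151,-0.806,0,0,0,0, 0.151,-0.806,0,0,0,0, 0,0,0,0,0,0, 0,0,0,0,0,0]'
python3 - <<'E'
from h import *
gap([.5892,-.0511,.112])
for n in('top','scene'): cv2.imwrite(f'pics/{n}7.png',ctrl.snapshot(n))
a,s=cv2.imread('pics/top7.png'),cv2.imread('pics/scene7.png')
r=lambda im,x,y,w,h:cv2.resize(im[y:y+h,x:x+w],(400,400),interpolation=cv2.INTER_CUBIC)
cv2.imwrite('pics/c7.png',np.hstack([r(a,260,125,100,100),r(s,230,100,110,110)]))
E
```

```text
time_s: 17.25
tool_pos: [0.5892, -0.0539, 0.201]
eef_rot: [3.14, 0.004, 0.182]
ft_force: [-0.1, -1.6, -3.4]
width: 0.0311
gripper_force: 50.0
grasp [ 0.5893 -0.0538  0.22  ] shift units [ 0.02  -0.072  2.7  ] rpy [179.9   0.2  10.4] x yaw 10.4 F [-0.1 -1.6 -3.4] q [ 0.18  0.55 -0.2   1.62  0.13  0.99 -1.45] w 0.0311 50.0 17.25
```

View pics/c7.png

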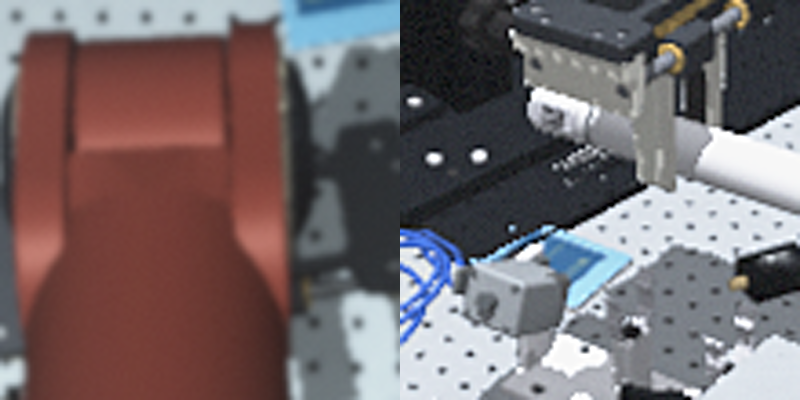

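The scene crop shows the plate facing the reader side at crop (550,112). I'll check the clip positions in the first top image against my estimate.

```bash
python3 - <<'E'
from h import *
t=cv2.imread('pics/top0.png');s=cv2.imread('pics/scene0.png')
y=np.radians(10.5);ex=np.array([np.cos(y),np.sin(y),0]);ey=np.array([-ex[1],ex[0],0]);o=np.array([.5892,-.0511,0])
k=8
def c(n,im,x,yy,w,h):
    b=cv2.resize(im[yy:yy+h,x:x+w],None,fx=k,fy=k,interpolation=cv2.INTER_CUBIC)
    for X in(-.038,.038):
        for Y in(-.0215,0,.0215):
            p=(proj(n,o+ex*X+ey*Y+[0,0,.106])-[x,yy]+.5)*k;cv2.circle(b,tuple(int(v) for v in p),3,(0,0,255),-1)
    for X,Y in((-.062,-.035),(-.062,.035),(.128,-.035),(.128,.035)):
        p=(proj(n,o+ex*X+ey*Y+[0,0,.01])-[x,yy]+.5)*k;cv2.circle(b,tuple(int(v) for v in p),3,(0,255,0),-1)
    return b
cv2.imwrite('pics/c8.png',np.hstack([c("top",t,290,170,48,70),c("scene",s,280,165,52,70)]))
E
```

```text
(no output)
```

View pics/c8.png

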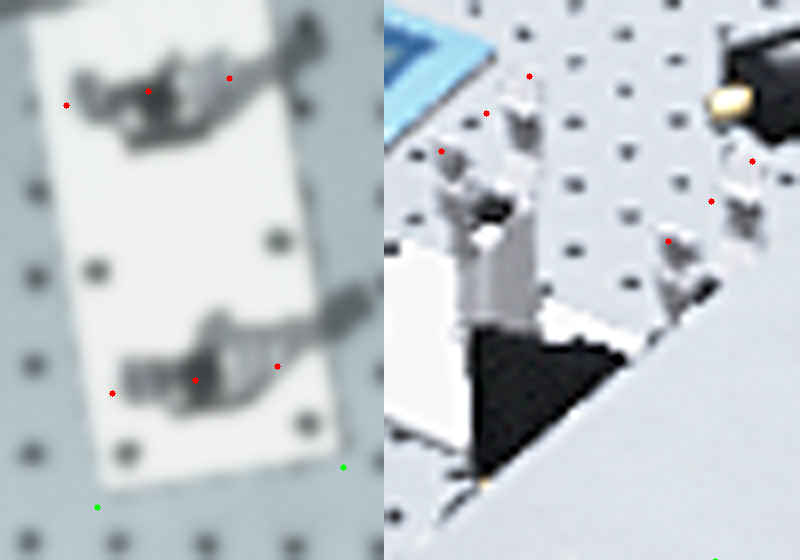

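The clip lobes lie within about 2 mm of my predicted points, shifted slightly to -y and +x. I'll make a small correction and go down to just above the lips.

```bash
python3 -m handwheel '[0.05,-0.03,0,0,0,0, 0,0,0.6,0,0,0, 0,0,0.6,0,0,0, 0,0,0.6,0,0,0, 0,0,0.5,0,0,0, 0,0,0,0,0,0, 0,0,0,0,0,0]'
python3 -c "
from h import *
gap([.591,-.0523,.088])"
python3 -m handwheel '[0,0,0.06,0,0,0, 0,0,0.06,0,0,0, 0,0,0.06,0,0,0, 0,0,0.06,0,0,0, 0,0,0.06,0,0,0, 0,0,0.06,0,0,0, 0,0,0,0,0,0]'
python3 -c "
from h import *
gap([.591,-.0523,.088])"
```

```text
time_s: 18.05
tool_pos: [0.5918, -0.0522, 0.1099]
eef_rot: [3.14, 0.002, 0.182]
ft_force: [-0.1, 0.1, -2.7]
width: 0.0309
gripper_force: 50.0
grasp [ 0.5918 -0.0522  0.1289] shift units [-0.02  -0.002  1.022] rpy [1.799e+02 1.000e-01 1.040e+01] x yaw 10.4 F [-0.1  0.1 -2.7] q [ 0.16  0.66 -0.18  1.71  0.16  0.79 -1.48] w 0.0309 50.0 18.05
time_s: 18.75
tool_pos: [0.5911, -0.0513, 0.0948]
eef_rot: [3.14, 0.003, 0.183]
ft_force: [-0.2, -0.2, -3.0]
width: 0.0307
gripper_force: 50.0
grasp [ 0.5911 -0.0513  0.1138] shift units [-0.006  0.023  0.645] rpy [179.9   0.2  10.5] x yaw 10.5 F [-0.2 -0.2 -3. ] q [ 0.16  0.68 -0.17  1.72  0.16  0.76 -1.49] w 0.0307 50.0 18.75
```

```bash
for i in 1 ; do python3 -m handwheel '[0,0,0.05,0,0,0, 0,0,0.05,0,0,0, 0,0,0.05,0,0,0, 0,0,0,0,0,0]'; done
python3 -m handwheel '[0,0,0.05,0,0,0, 0,0,0.05,0,0,0, 0,0,0,0,0,0]'
python3 -c "
from h import *
gap([.591,-.0523,.088])"
```

```text
time_s: 19.15
tool_pos: [0.5927, -0.0524, 0.0902]
eef_rot: [3.138, -0.001, 0.182]
ft_force: [0.3, -2.2, 1.9]
width: 0.0308
gripper_force: 50.0
time_s: 19.45
tool_pos: [0.5934, -0.0523, 0.0875]
eef_rot: [3.137, -0.003, 0.182]
ft_force: [0.8, -3.2, 7.4]
width: 0.031
gripper_force: 50.0
grasp [ 0.5933 -0.0522  0.1065] shift units [-0.059 -0.01   0.462] rpy [179.8  -0.2  10.4] x yaw 10.4 F [ 0.8 -3.2  7.4] q [ 0.15  0.69 -0.17  1.73  0.17  0.74 -1.49] w 0.031 50.0 19.45
```

```bash
python3 -m handwheel '[0,0.025,0.05,0,0,0, 0,0,0.05,0,0,0, 0,0,0.05,0,0,0, 0,0,0,0,0,0]'
python3 -m handwheel '[0,0,0.05,0,0,0, 0,0,0.05,0,0,0, 0,0,0.05,0,0,0, 0,0,0,0,0,0]'
python3 -c "
from h import *
gap([.591,-.0523,.088])"
```

```text
time_s: 19.85
tool_pos: [0.5946, -0.0523, 0.0822]
eef_rot: [3.138, -0.005, 0.183]
ft_force: [-0.4, -1.1, 10.4]
width: 0.031
gripper_force: 50.0
time_s: 20.25
tool_pos: [0.5938, -0.0524, 0.0742]
eef_rot: [3.139, -0.003, 0.183]
ft_force: [2.9, -1.5, 0.7]
width: 0.0311
gripper_force: 50.0
grasp [ 0.5938 -0.0523  0.0932] shift units [-0.068 -0.013  0.13 ] rpy [179.8  -0.2  10.5] x yaw 10.5 F [ 2.9 -1.5  0.7] q [ 0.15  0.7  -0.17  1.74  0.17  0.71 -1.49] w 0.0311 50.0 20.25
```

```bash
python3 -m handwheel '[0,0,0.05,0,0,0, 0,0,0.05,0,0,0, 0,0,0,0,0,0]'
python3 -m handwheel '[0,0,0.04,0,0,0, 0,0,0.04,0,0,0, 0,0,0,0,0,0, 0,0,0,0,0,0]'
python3 - <<'E'
from h import *
gap([.591,-.0523,.088])
for n in('top','scene'): cv2.imwrite(f'pics/{n}9.png',ctrl.snapshot(n))
s=cv2.imread('pics/scene9.png')
r=lambda im,x,y,w,h:cv2.resize(im[y:y+h,x:x+w],(w*8,h*8),interpolation=cv2.INTER_CUBIC)
cv2.imwrite('pics/c9.png',r(s,240,150,100,75))
E
```

```text
time_s: 20.55
tool_pos: [0.5924, -0.0526, 0.071]
eef_rot: [3.139, 0.0, 0.183]
ft_force: [-0.2, -1.4, 10.2]
width: 0.0311
gripper_force: 50.0
time_s: 20.95
tool_pos: [0.5924, -0.0526, 0.0708]
eef_rot: [3.138, -0.001, 0.183]
ft_force: [-5.5, -2.1, 27.2]
width: 0.0309
gripper_force: 50.0
grasp [ 0.5924 -0.0525  0.0898] shift units [-0.034 -0.012  0.046] rpy [179.8  -0.   10.5] x yaw 10.5 F [-5.5 -2.1 27.2] q [ 0.15  0.71 -0.17  1.74  0.17  0.71 -1.49] w 0.0309 50.0 20.95
```

View pics/c9.png

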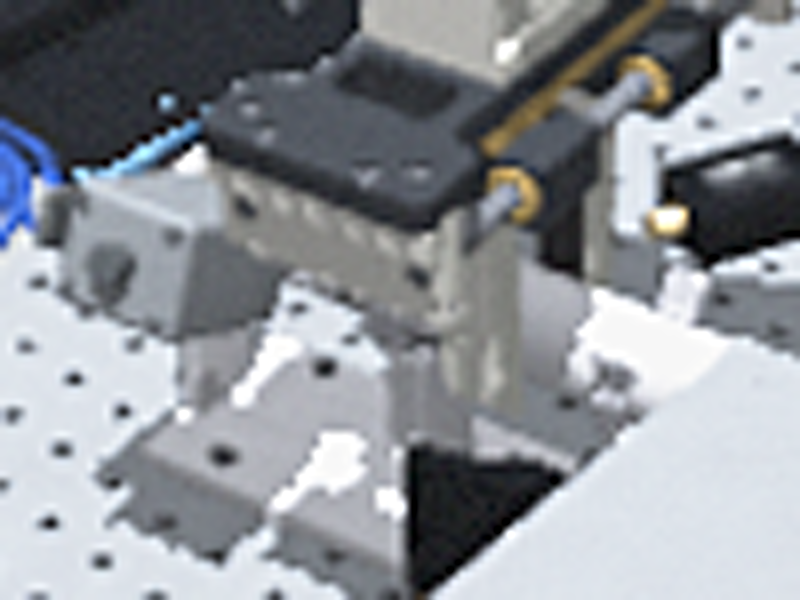

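The cell is home: it stops hard at axis height 0.0898, the same height as in the rest, and the head is unmoved (corners at about (198,232) and (180,338)). I'll relax, release and rise to look.

```bash
python3 -m handwheel '[0,0,-0.04,0,0,0, 0,0,0,0,0,0]'
python3 -m handwheel '[0,0,0,0,0,0, 0,0,0,0,0,0, 0,0,0,0,0,0, 0,0,0,0,0,0, 0,0,0,0,0,0, 0,0,-0.5,0,0,0, 0,0,-1,0,0,0, 0,0,-1,0,0,0, 0,0,-1,0,0,0, 0,0,-1,0,0,0, -1,0.6,-0.4,0,0,0, -1,0.6,0,0,0,0, -1,0.6,0,0,0,0, -1,0.6,0,0,0,0, -1,0.6,0,0,0,0, 0,0,0,0,0,0]' 80
python3 - <<'E'
from h import *
gap([.591,-.0523,.0898])
for n in('top','scene'): cv2.imwrite(f'pics/{n}10.png',ctrl.snapshot(n))
t,s=cv2.imread('pics/top10.png'),cv2.imread('pics/scene10.png')
r=lambda im,x,y,w,h,k:cv2.resize(im[y:y+h,x:x+w],(w*k,h*k),interpolation=cv2.INTER_CUBIC)
cv2.imwrite('pics/c10.png',np.hstack([r(t,265,130,56,80,7),r(s,250,155,56,80,7)]))
E
```

```text
time_s: 21.25
tool_pos: [0.5924, -0.0526, 0.0709]
eef_rot: [3.138, -0.0, 0.183]
ft_force: [-3.3, -0.5, 18.5]
width: 0.0308
gripper_force: 50.0
time_s: 22.85
tool_pos: [0.4113, -0.2117, 0.2641]
eef_rot: [3.138, 0.007, 0.171]
ft_force: [-0.4, -0.5, 1.4]
width: 0.0747
gripper_force: 0.0
grasp [ 0.4114 -0.2116  0.2831] shift units [ 5.135 -3.181  4.785] rpy [179.8   0.4   9.8] x yaw 9.8 F [-0.4 -0.5  1.4] q [ 0.55  0.28 -0.17  1.86  0.06  1.   -1.04] w 0.0747 0.0 22.85
```

View pics/c10.png

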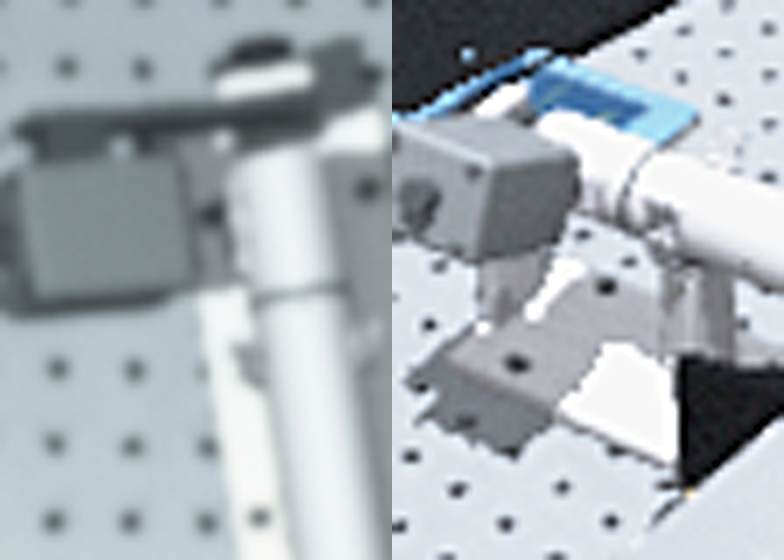

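Both views show the cell seated, with the plate bulge at top crop (235-255,165-275), opposite the head (160-295). I'll check the roll numerically from the earlier free view, scene7, with a profile across the cell at x = 80 mm.

```bash
python3 - <<'E'
from h import *
from scipy.ndimage import map_coordinates as mc
s=cv2.imread('pics/scene7.png')
y=np.radians(10.4);ex=np.array([np.cos(y),np.sin(y),0]);ey=np.array([-ex[1],ex[0],0]);ez=np.array([0,0,1])
g=np.array([.5893,-.0538,.2200])
P=lambda x,a,r=.018:proj("scene",g+ex*x+r*(ey*np.sin(np.radians(a))+ez*np.cos(np.radians(a))))
for a in(40,50,60,65,70,80):print(a,P(.08,a).round(1))
print("silh top/bot",[P(.08,a,.016).round(1).tolist() for a in(-35,-30,-25,145,150,155)], "end",P(.1,60,.016).round(1))
G=cv2.cvtColor(s,cv2.COLOR_BGR2GRAY);c=P(.08,60).astype(int);print(c)
print("cols",list(range(c[0]-12,c[0]+14)))
for v in range(c[1]-10,c[1]+12):print(v,G[v,c[0]-12:c[0]+14].tolist())
E
```

```text
40 [271.4 125.4]
50 [270.8 126.8]
60 [270.4 128.2]
65 [270.2 129. ]
70 [270.1 129.7]
80 [270.  131.1]
silh top/bot [[277.4, 121.8], [277.1, 121.7], [276.7, 121.7], [273.0, 136.2], [273.4, 136.2], [273.8, 136.2]] end [263.6 125.9]
[270 128]
cols [258, 259, 260, 261, 262, 263, 264, 265, 266, 267, 268, 269, 270, 271, 272, 273, 274, 275, 276, 277, 278, 279, 280, 281, 282, 283]
118 [25, 27, 35, 49, 47, 36, 129, 139, 101, 63, 69, 125, 135, 132, 133, 135, 131, 133, 135, 143, 154, 156, 140, 133, 163, 177]
119 [31, 28, 35, 44, 44, 40, 126, 145, 142, 128, 108, 128, 136, 135, 140, 136, 133, 134, 136, 133, 136, 142, 136, 132, 151, 176]
120 [30, 25, 38, 41, 48, 36, 119, 136, 140, 137, 134, 135, 135, 135, 135, 133, 134, 134, 132, 136, 134, 131, 134, 133, 137, 146]
121 [14, 35, 32, 44, 47, 33, 141, 149, 132, 131, 136, 134, 135, 134, 136, 137, 135, 136, 133, 133, 129, 134, 134, 136, 133, 138]
122 [29, 29, 33, 44, 48, 26, 200, 174, 134, 130, 131, 132, 133, 136, 134, 135, 132, 134, 135, 135, 137, 136, 135, 139, 130, 134]
123 [24, 27, 26, 48, 48, 39, 123, 96, 139, 135, 118, 156, 145, 128, 132, 133, 134
[... 1316 characters left out ...]
47, 50, 41, 46, 44, 48, 44, 40, 61, 129, 138, 114, 120, 118, 98, 89, 100, 178, 198, 168, 184, 208, 182, 120, 165, 151]
135 [49, 42, 46, 48, 46, 48, 49, 46, 36, 81, 73, 126, 130, 124, 99, 113, 144, 206, 212, 164, 160, 178, 149, 112, 123, 129]
136 [46, 49, 53, 44, 49, 46, 50, 47, 44, 45, 39, 84, 80, 69, 125, 128, 129, 145, 158, 130, 130, 149, 124, 95, 119, 129]
137 [48, 48, 46, 50, 47, 49, 41, 50, 54, 48, 47, 48, 43, 38, 85, 76, 64, 81, 111, 117, 115, 125, 108, 74, 111, 127]
138 [50, 46, 55, 48, 49, 49, 45, 52, 49, 44, 45, 48, 50, 38, 37, 30, 22, 49, 60, 66, 129, 131, 114, 70, 94, 118]
139 [42, 49, 44, 48, 51, 48, 53, 50, 47, 48, 46, 46, 45, 28, 31, 34, 26, 30, 16, 15, 77, 76, 61, 87, 79, 102]
```

```bash
python3 - <<'E'
from h import *
from scipy.ndimage import map_coordinates as mc
# c4: top crop 140px->400 at (330,200)
c4=cv2.cvtColor(cv2.imread('pics/c4.png'),cv2.COLOR_BGR2GRAY).astype(float)
f=400/140
def prof(im,g,yaw,xs,conv=lambda q:q,T=np.arange(-26,27,2)):
    y=np.radians(yaw);ex=np.array([np.cos(y),np.sin(y),0]);ey=np.array([-ex[1],ex[0],0])
    print("t",T.tolist())
    for x in xs:
        q=np.array([conv(proj("top",g+ex*x+ey*t/1000+[0,0,.012])) for t in T]);print(x,mc(im,[q[:,1],q[:,0]],order=1).round().astype(int).tolist())
print("c4");prof(c4,np.array([.4364,-.2307,.0912]),-33.5,(.065,.07,.075,.08,.085,.09,.098,-.08,-.09),lambda q:(q-[330,200]+.5)*f-.5)
t=cv2.cvtColor(cv2.imread('pics/top10.png'),cv2.COLOR_BGR2GRAY).astype(float)
print("top10");prof(t,np.array([.5924,-.0525,.0898]),10.5,(-.09,-.06,0,.02,.055,.06,.065,.07,.075,.08,.085,.09,.095,.1,.105))
E
```

```text
c4
t [-26, -24, -22, -20, -18, -16, -14, -12, -10, -8, -6, -4, -2, 0, 2, 4, 6, 8, 10, 12, 14, 16, 18, 20, 22, 24, 26]
0.065 [129, 131, 132, 131, 130, 128, 125, 129, 141, 158, 187, 220, 233, 235, 229, 222, 222, 227, 217, 198, 174, 148, 130, 124, 127, 124, 116]
0.07 [128, 122, 116, 115, 121, 127, 131, 141, 156, 166, 171, 172, 172, 178, 197, 215, 228, 231, 225, 210, 188, 157, 132, 126, 128, 124, 112]
0.075 [121, 100, 81, 86, 105, 124, 144, 172, 193, 189, 172, 153, 138, 131, 162, 200, 224, 230, 225, 210, 187, 158, 134, 126, 128, 129, 128]
0.08 [132, 125, 122, 123, 127, 132, 147, 176, 193, 188, 177, 183, 187, 180, 186, 207, 227, 230, 224, 210, 187, 158, 132, 128, 139, 156, 167]
0.085 [172, 147, 131, 129, 128, 132, 148, 177, 201, 211, 209, 215, 214, 212, 211, 216, 226, 230, 224, 210, 188, 158, 134, 136, 166, 202, 220]
0.09 [203, 180, 167, 163, 155, 149, 153, 180, 208, 227, 235, 240, 242, 242, 237, 232, 231, 230, 224, 208, 185, 158, 137, 138, 169, 205, 222]
0.098 [224, 224, 225, 224, 224, 223, 222, 220, 218, 211, 197, 179, 169, 168, 165, 163, 155, 149, 141, 137, 132, 128, 120, 107, 115, 152
[... 1811 characters left out ...]
, 100, 106]
0.085 [90, 88, 105, 126, 136, 137, 141, 162, 185, 206, 222, 232, 238, 241, 241, 238, 234, 227, 215, 204, 195, 174, 127, 83, 73, 81, 94]
0.09 [142, 141, 142, 142, 141, 139, 144, 162, 185, 205, 222, 232, 238, 242, 242, 239, 234, 228, 217, 206, 197, 177, 150, 132, 131, 133, 129]
0.095 [201, 194, 186, 177, 170, 167, 169, 179, 192, 207, 220, 230, 237, 240, 239, 236, 231, 224, 213, 199, 182, 162, 146, 141, 140, 138, 129]
0.1 [245, 244, 243, 240, 235, 225, 209, 190, 174, 168, 170, 177, 180, 175, 167, 161, 155, 147, 139, 139, 143, 145, 144, 142, 140, 139, 133]
0.105 [229, 220, 217, 212, 189, 156, 119, 94, 85, 82, 81, 82, 83, 83, 82, 81, 79, 79, 92, 125, 166, 184, 169, 145, 133, 132, 130]
```

```bash
python3 - <<'E'
from h import *
from scipy.ndimage import map_coordinates as mc
def prof(n,g,yaw,xs,T=np.arange(-24,25,2)):
    im=cv2.cvtColor(cv2.imread(f'pics/{n}.png'),cv2.COLOR_BGR2GRAY).astype(float)
    y=np.radians(yaw);ex=np.array([np.cos(y),np.sin(y),0]);ey=np.array([-ex[1],ex[0],0])
    m=ctrl.camera_model("top");d=np.array(m["pose"])[:3,3]-(g+ex*.08);print(n,"cam tilt to +ey deg",np.degrees(np.arctan2(ey@d,d[2])).round(1))
    # plane through the axis
    for x in xs:
        q=np.array([proj("top",g+ex*x+ey*t/1000) for t in T]);print(x,mc(im,[q[:,1],q[:,0]],order=1).round().astype(int).tolist())
print(np.arange(-24,25,2).tolist())
prof("top5",np.array([.4350,-.2305,.09]),-33.8,(.06,.07,.075,.08,.085,.09,.095,.1))
prof("top6",np.array([.422,-.2481,.1871]),-33.8,(.06,.07,.075,.08,.085,.09,.095,.1))
prof("top10",np.array([.5924,-.0525,.0898]),10.5,(0,.02,.06,.065,.07,.08,.09))
E
```

```text
[-24, -22, -20, -18, -16, -14, -12, -10, -8, -6, -4, -2, 0, 2, 4, 6, 8, 10, 12, 14, 16, 18, 20, 22, 24]
top5 cam tilt to +ey deg 7.4
0.06 [49, 48, 47, 45, 46, 49, 51, 51, 50, 50, 50, 50, 51, 52, 49, 51, 56, 60, 65, 70, 77, 86, 100, 109, 110]
0.07 [104, 105, 104, 105, 105, 99, 88, 82, 83, 86, 89, 91, 92, 92, 89, 87, 87, 93, 93, 84, 70, 68, 79, 95, 101]
0.075 [83, 73, 83, 97, 106, 108, 110, 115, 121, 128, 132, 133, 131, 126, 121, 115, 111, 105, 97, 76, 57, 50, 66, 92, 103]
0.08 [89, 83, 90, 101, 106, 109, 110, 116, 123, 129, 134, 135, 132, 127, 122, 115, 111, 106, 98, 80, 58, 51, 68, 90, 105]
0.085 [107, 106, 107, 108, 108, 109, 111, 116, 122, 129, 134, 135, 132, 127, 122, 116, 111, 106, 98, 79, 60, 56, 70, 90, 105]
0.09 [110, 109, 109, 109, 107, 105, 108, 116, 124, 130, 134, 135, 132, 127, 122, 117, 111, 105, 100, 89, 76, 73, 79, 93, 105]
0.095 [109, 110, 109, 108, 107, 106, 110, 116, 122, 129, 134, 134, 131, 127, 123, 116, 111, 104, 96, 86, 82, 87, 96, 105, 108]
0.1 [110, 111, 109, 109, 109, 109, 109, 110, 111, 115, 116, 118, 117, 116, 114, 112, 110, 107, 104, 104, 101, 98, 89, 83, 8
[... 1255 characters left out ...]
230, 221, 208, 201, 217, 240, 247, 247, 247]
0.06 [151, 149, 148, 144, 136, 130, 137, 155, 170, 181, 194, 207, 214, 213, 206, 198, 190, 182, 175, 172, 193, 227, 237, 236, 235]
0.065 [151, 148, 147, 143, 140, 144, 159, 182, 203, 220, 231, 238, 242, 242, 239, 235, 228, 217, 204, 186, 169, 159, 155, 151, 151]
0.07 [151, 148, 146, 144, 141, 143, 160, 184, 204, 220, 231, 238, 242, 242, 239, 235, 229, 220, 209, 207, 201, 168, 140, 135, 138]
0.08 [135, 137, 141, 142, 141, 144, 160, 183, 204, 222, 232, 239, 242, 242, 240, 235, 229, 219, 211, 204, 185, 147, 118, 116, 124]
0.09 [121, 129, 137, 139, 138, 142, 160, 183, 203, 222, 231, 238, 241, 241, 239, 235, 228, 217, 204, 195, 179, 144, 112, 108, 113]
```

```bash
python3 - <<'E'
from h import *
y=np.radians(10.4);ex=np.array([np.cos(y),np.sin(y),0]);ey=np.array([-ex[1],ex[0],0]);ez=np.array([0,0,1])
g=np.array([.5893,-.0538,.2200])
def rowat(p,col):  # row of axis-parallel line through offset p at an image column
    a,b=proj("scene",g+.065*ex+p),proj("scene",g+.095*ex+p);return a[1]+(col-a[0])*(b[1]-a[1])/(b[0]-a[0])
rad=lambda a:ey*np.sin(np.radians(a))+ez*np.cos(np.radians(a))
c=270.3
S=max(rowat(.016*rad(a),c) for a in range(90,200,2))
T=min(rowat(.016*rad(a),c) for a in range(-90,40,2))
print("sil",S,T)
for f in range(55,92,5):
    t=rad(f+90);print(f,"lower gap",round(S-rowat(.018*rad(f)+.007*t,c),2),"upper gap",round(S-rowat(.018*rad(f)-.007*t,c),2),"mid",round(S-rowat(.018*rad(f),c),2))
G=cv2.cvtColor(cv2.imread('pics/scene7.png'),cv2.COLOR_BGR2GRAY).astype(float)
# profile along rows averaged along axis direction, margins (no code): cols 265.5-268 and 275-277
a,b=proj("scene",g+.065*ex+.018*rad(65)),proj("scene",g+.095*ex+.018*rad(65));m=(b[1]-a[1])/(b[0]-a[0]);print("slope",m)
from scipy.ndimage import map_coordinates as mc
R=np.arange(122,140,.5);print(R.tolist())
for lo,hi in((266,268),(269,274),(275,277),(278,281)):
    cs=np.arange(lo,hi+.1,.5);print(lo,hi,[int(np.mean(mc(G,[r+m*(cs-271.3),cs],order=1))) for r in R])
E
```

```text
sil 135.227915571754 119.55048040958481
55 lower gap 4.29 upper gap 11.32 mid 7.8
60 lower gap 3.52 upper gap 10.52 mid 7.02
65 lower gap 2.78 upper gap 9.7 mid 6.23
70 lower gap 2.09 upper gap 8.86 mid 5.47
75 lower gap 1.44 upper gap 8.01 mid 4.72
80 lower gap 0.85 upper gap 7.17 mid 3.99
85 lower gap 0.31 upper gap 6.32 mid 3.3
90 lower gap -0.17 upper gap 5.49 mid 2.65
slope 0.33196931526336715
[122.0, 122.5, 123.0, 123.5, 124.0, 124.5, 125.0, 125.5, 126.0, 126.5, 127.0, 127.5, 128.0, 128.5, 129.0, 129.5, 130.0, 130.5, 131.0, 131.5, 132.0, 132.5, 133.0, 133.5, 134.0, 134.5, 135.0, 135.5, 136.0, 136.5, 137.0, 137.5, 138.0, 138.5, 139.0, 139.5]
266 268 [135, 132, 131, 130, 129, 148, 178, 190, 207, 235, 247, 249, 247, 238, 224, 210, 201, 196, 195, 192, 187, 185, 183, 180, 166, 148, 130, 106, 81, 62, 48, 43, 46, 48, 47, 46]
269 274 [134, 132, 132, 133, 140, 171, 218, 248, 252, 251, 250, 250, 238, 211, 170, 126, 102, 105, 116, 124, 124, 113, 100, 102, 112, 117, 120, 116, 96, 74, 54, 40, 37, 37, 36, 35]
275 277 [132, 130, 128, 127, 137, 171, 222, 251, 252, 251, 250, 249, 239, 224, 208, 193, 188, 189, 188, 187, 185, 183, 187, 188, 169, 147, 126, 101, 76, 54, 34, 24, 28, 32, 35, 50]
278 281 [134, 133, 130, 126, 134, 171, 219, 248, 253, 252, 248, 243, 236, 224, 213, 204, 197, 190, 181, 171, 159, 147, 134, 122, 112, 108, 109, 107, 94, 86, 73, 73, 108, 125, 117, 126]
```

The profiles agree across views: scene7 puts the plate's centre at about 76°, and the bright edge in top10 at t of 14-16 mm agrees. The target is 65°, so the cell rolled slightly in the first grasp. I'll go back, grip and turn it about +11° in the clips.

```bash
python3 -m handwheel '[1,-0.6,0,0,0,0, 1,-0.6,0,0,0,0, 1,-0.6,0,0,0,0, 1,-0.6,0,0,0,0, 1,-0.6,0,0,0,0, 0,0,0,0,0,0, 0,0,0,0,0,0]'
python3 -c "
from h import *
gap([.5924,-.0525,.0898])"
```

```text
time_s: 23.65
tool_pos: [0.5926, -0.0486, 0.2626]
eef_rot: [3.141, 0.003, 0.189]
ft_force: [-0.8, 0.3, -0.2]
width: 0.0743
gripper_force: 0.0
grasp [ 0.5926 -0.0486  0.2816] shift units [-0.01   0.093  4.796] rpy [180.    0.2  10.8] x yaw 10.8 F [-0.8  0.3 -0.2] q [ 0.18  0.5  -0.22  1.52  0.12  1.14 -1.44] w 0.0743 0.0 23.65
```

```bash
python3 -m handwheel '[-0.01,0.09,0.8,0,0,0, 0,0,0.9,0,0,0, 0,0,0.9,0,0,0, 0,0,0.9,0,0,0, 0,0,0.7,0,0,0, 0,0,0.4,0,0,0, 0,0,0.18,0,0,0, 0,0,0,0,0,0, 0,0,0,0,0,0]'
python3 -c "
from h import *
gap([.5924,-.0525,.0898])"
```

```text
time_s: 24.55
tool_pos: [0.5925, -0.0564, 0.0736]
eef_rot: [3.139, 0.0, 0.182]
ft_force: [0.4, 0.8, -0.0]
width: 0.0743
gripper_force: 0.0
grasp [ 0.5925 -0.0563  0.0926] shift units [ 0.016 -0.094  0.069] rpy [179.9   0.   10.4] x yaw 10.4 F [ 0.4  0.8 -0. ] q [ 0.17  0.71 -0.18  1.74  0.18  0.71 -1.5 ] w 0.0743 0.0 24.55
```

```bash
python3 -m handwheel '[0.01,-0.09,0.06,0,0,0, 0,0,0,0,0,0, 0,0,0,0,0,0, 0,0,0,0,0,0]'
python3 -m handwheel '[0,0,0,0,0,0, 0,0,0,0,0,0, 0,0,0,0,0,0, 0,0,0,0,0,0, 0,0,0,0,0,0, 0,0,0,0,0,0, 0,0,0,0,0,0]' 0 55
python3 -c "
from h import *
gap([.5924,-.0525,.0898])"
python3 -m handwheel '[0,-0.023,-0.001,0.35,0,0, 0,-0.023,-0.001,0.35,0,0, 0,-0.023,-0.001,0.35,0,0, 0,-0.023,-0.001,0.35,0,0, 0,0,0,0,0,0, 0,0,0,0,0,0]'
python3 -c "
from h import *
gap([.5924,-.0525,.0898])"
```

```text
time_s: 24.95
tool_pos: [0.5918, -0.0524, 0.0705]
eef_rot: [3.139, 0.001, 0.183]
ft_force: [-0.2, 0.6, -0.4]
width: 0.0747
gripper_force: 0.0
time_s: 25.65
tool_pos: [0.5916, -0.0527, 0.0701]
eef_rot: [3.139, 0.002, 0.183]
ft_force: [0.9, 0.2, 0.0]
width: 0.0308
gripper_force: 55.0
grasp [ 0.5916 -0.0526  0.0891] shift units [ 0.019  0.    -0.017] rpy [1.799e+02 1.000e-01 1.050e+01] x yaw 10.5 F [0.9 0.2 0. ] q [ 0.16  0.71 -0.18  1.74  0.18  0.71 -1.5 ] w 0.0308 55.0 25.65
time_s: 26.25
tool_pos: [0.5912, -0.0504, 0.0705]
eef_rot: [-2.951, 0.001, 0.182]
ft_force: [-0.2, -2.8, 1.2]
width: 0.0308
gripper_force: 55.0
grasp [ 0.5919 -0.0539  0.0891] shift units [ 0.019 -0.035 -0.01 ] rpy [-1.691e+02  1.000e-01  1.040e+01] x yaw 10.4 F [-0.2 -2.8  1.2] q [ 0.34  0.75 -0.33  1.69  0.06  0.78 -1.34] w 0.0308 55.0 26.25
```

```bash
python3 -m handwheel '[0,0,0,0,0,0, 0,0,0,0,0,0, 0,0,0,0,0,0, 0,0,0,0,0,0, 0,0,0,0,0,0, 0,0,-0.5,0,0,0, 0,0,-1,0,0,0, 0,0,-1,0,0,0, 0,0,-1,0,0,0, 0,0,-1,0,0,0, -1,0.6,-0.4,0,0,0, -1,0.6,0,0,0,0, -1,0.6,0,0,0,0, -1,0.6,0,0,0,0, -1,0.6,0,0,0,0, 0,0,0,0,0,0, 0,0,0,0,0,0]' 80
cat > p.py <<'E'
from h import *
from scipy.ndimage import map_coordinates as mc
import sys
n=sys.argv[1]
for k in('top','scene'): cv2.imwrite(f'pics/{k}{n}.png',ctrl.snapshot(k))
g=np.array([.5924,-.0525,.0898]);y=np.radians(10.5);ex=np.array([np.cos(y),np.sin(y),0]);ey=np.array([-ex[1],ex[0],0])
T=np.arange(-18,25,2);print(T.tolist())
for i in('10',n):
    im=cv2.cvtColor(cv2.imread(f'pics/top{i}.png'),cv2.COLOR_BGR2GRAY).astype(float)
    for x in(0,.065,.07,.075,.08,.085,.09,.095):
        q=np.array([proj("top",g+ex*x+ey*t/1000) for t in T]);print(i,x,mc(im,[q[:,1],q[:,0]],order=1).round().astype(int).tolist())
a,b=[cv2.cvtColor(cv2.imread(f'pics/scene{i}.png'),cv2.COLOR_BGR2GRAY).astype(int)[165:200,245:275] for i in('0',n)]
print("head diff",np.abs(a-b).mean())
E
python3 p.py 11
```

```text
time_s: 27.95
tool_pos: [0.4223, -0.2385, 0.2402]
eef_rot: [-2.948, 0.002, 0.18]
ft_force: [0.3, 1.0, -0.6]
width: 0.0742
gripper_force: 0.0
[-18, -16, -14, -12, -10, -8, -6, -4, -2, 0, 2, 4, 6, 8, 10, 12, 14, 16, 18, 20, 22, 24]
10 0 [150, 144, 143, 156, 180, 203, 222, 234, 240, 243, 243, 241, 237, 231, 221, 208, 202, 214, 234, 244, 246, 246]
10 0.065 [143, 140, 144, 159, 182, 203, 220, 231, 238, 242, 242, 239, 235, 228, 217, 204, 186, 169, 159, 155, 151, 151]
10 0.07 [144, 141, 143, 160, 184, 204, 220, 231, 238, 242, 242, 239, 235, 229, 220, 209, 207, 201, 168, 140, 135, 138]
10 0.075 [142, 139, 143, 160, 183, 204, 221, 232, 239, 242, 242, 239, 235, 228, 217, 204, 196, 182, 143, 116, 130, 138]
10 0.08 [142, 141, 144, 160, 183, 204, 222, 232, 239, 242, 242, 240, 235, 229, 219, 211, 204, 185, 147, 118, 116, 124]
10 0.085 [136, 138, 141, 162, 184, 204, 220, 231, 238, 242, 242, 240, 235, 229, 219, 209, 208, 194, 145, 91, 70, 72]
10 0.09 [139, 138, 142, 160, 183, 203, 222, 231, 238, 241, 241, 239, 235, 228, 217, 204, 195, 179, 144, 112, 108, 113]
10 0.095 [147, 143, 147, 163, 185, 204, 
[... 355 characters left out ...]
228, 236, 239, 241, 240, 237, 230, 218, 200, 183, 163, 144, 137, 138, 140, 140]
11 0.075 [141, 140, 150, 173, 197, 216, 229, 236, 239, 240, 239, 236, 231, 222, 209, 190, 156, 114, 103, 123, 135, 139]
11 0.08 [137, 136, 148, 172, 196, 215, 228, 237, 240, 240, 239, 236, 231, 219, 206, 188, 152, 110, 95, 107, 120, 125]
11 0.085 [132, 135, 148, 172, 198, 216, 229, 236, 239, 239, 239, 236, 230, 220, 203, 180, 138, 103, 89, 82, 75, 75]
11 0.09 [137, 139, 150, 173, 198, 217, 229, 236, 239, 239, 238, 235, 230, 223, 213, 198, 172, 141, 124, 117, 112, 112]
11 0.095 [140, 137, 151, 174, 198, 216, 228, 235, 238, 239, 238, 236, 231, 222, 206, 190, 167, 146, 138, 138, 139, 139]
head diff 4.898095238095238
```

```bash
python3 - <<'E'
from h import *
L=lambda n:cv2.cvtColor(cv2.imread(f'pics/{n}.png'),cv2.COLOR_BGR2GRAY).astype(np.float32)
def sh(a,b,x,y,w,h):
    A,B=[cv2.Sobel(L(n)[y:y+h,x:x+w],cv2.CV_32F,1,0)+1j*cv2.Sobel(L(n)[y:y+h,x:x+w],cv2.CV_32F,0,1) for n in(a,b)]
    A,B=np.abs(A).astype(np.float32),np.abs(B).astype(np.float32)
    (d,r)=cv2.phaseCorrelate(A,B,cv2.createHanningWindow((w,h),cv2.CV_32F));return np.round(d,2).tolist(),round(r,2)
for b in('scene6','scene10','scene11'):print("head scene",b,sh('scene0',b,240,160,42,42))
print("cell scene 10-11",sh('scene10','scene11',290,160,60,50))
for b in('top10','top11'):print("head top",b,sh('top0',b,258,140,38,42))
print("cell top 10-11",sh('top10','top11',295,150,36,80))
P=[(.5924,-.0525,.09),(.5926,-.0535,.09),(.5924,-.0525,.091)]
for n in("scene","top"):print(n,[ (proj(n,p)-proj(n,P[0])).round(2).tolist() for p in P])
# bystanders unchanged?
d=np.abs(L('top0')-L('top11'));print([ (k,float(d[y-8:y+8,x-8:x+8].mean().round(1))) for k,x,y in(("vial",228,167),("obj",220,240),("amp",390,175),("strip",268,235))])
E
```

```text
head scene scene6 ([0.47, 0.51], 0.99)
head scene scene10 ([0.55, 0.44], 0.96)
head scene scene11 ([0.48, 0.36], 0.94)
cell scene 10-11 ([-0.04, 0.02], 0.97)
head top top10 ([0.06, 0.52], 0.99)
head top top11 ([0.05, 0.49], 0.99)
cell top 10-11 ([0.42, 0.18], 0.91)
scene [[0.0, 0.0], [0.25, -0.23], [-0.01, -0.35]]
top [[0.0, 0.0], [0.48, -0.09], [-0.02, -0.05]]
[('vial', 8.600000381469727), ('obj', 12.199999809265137), ('amp', 5.699999809265137), ('strip', 9.899999618530273)]
```

```bash
python3 -c "
from plant import ctrl
print(ctrl.close_job())"
```

```text
the job is handed in; nothing more can be done
None
```

The job is handed in after about 28 s: the gas cell is snapped down in both clips, with the plate facing the reader window at roughly 66° from upright against an estimated target of 65° (each good to a few degrees). The reader head did not move. I did not check the other items closely, though the arm touched none of them that I know of. I viewed 12 pictures, two over the limit of 10.

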